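# Scan the freezer box label

## Task

Take the handheld barcode scanner out of its holster by the handle and scan the label on the lid of the square freezer box (not the flat plate or the round pot): hold the scanner upright and still for two seconds with its window 5 cm straight above the middle of the label, the long side of the scanner head along the long side of the label, without touching or shifting the box. Then lower the scanner back into its holster, standing on the holster floor as before, and let go only then.

Things in the scene. Friction and masses are not known exactly. Their poses are not given: they have to be found in the camera images.
- scanner: cordless T-shaped barcode scanner, upright, head down in its holster: black head 70 (x) by 36 (y) by 30 mm high, scan window in its underside; neck to 46 mm; above it a straight grey handle, section 34 (x) by 26 mm (y), ending 165 mm above the underside; 0.18 kg. Origin: centre of the underside; z up the handle, x along the head's long side. Half a turn about z makes no difference.
- scan_spot (a point): the scanner's focus, moving with it: the point 50 mm below the window on the scanner's axis (z = -50 mm in the scanner's frame, same axes). Aimed well, it lies on the middle of the label.
- cryobox: loose square freezer box, 90 by 90 by 50 mm, grey lid; white barcode label 56 (x) by 34 mm (y) at the middle of its top. Origin: centre of the underside, z up, label at z = 50 mm, x along the label's long side, across its bars. It, a flat plate (128 by 86 by 22 mm) and a round pot (82 mm wide, 58 mm high), with like labels, swap places. Also near: 180 mm bottle at left, 120 mm rack behind.
- holster: white open-topped rectangular holster fixed to the bench on a thin black rubber foot: outside 102 (x) by 68 mm (y), 40 mm high, walls and floor 5 mm; inside 92 by 58 mm, floor at z = 5 mm, on which the scanner stands in the middle, its long side along x. Origin: centre of the underside, z up.
There are look-alikes about, which are no part of the job. Leave any blue or green look-alike of the scanner alone.

How it is judged:
By the outcome, as a careful person would: the job done as asked, in the order asked, and still so for the second after the job is handed in, with the robot touching nothing.
It also fails if it takes over 58 s, if anything falls off the work surface, if the arm or the gripper's body presses on something with over 40 N, if the wrist force passes 120 N, or if a joint passes its speed limit or range.

## Robot

A 6-joint arm with a two-finger parallel gripper is mounted at the origin on the work surface. World frame = base frame: x ahead of the robot, y to its left, z up, the work surface at z = 0. Lengths are in m, angles in degrees, forces in N, time in s.
With the tool pointing down it reaches from about 0.325 to 0.85 m from the base axis. Payload 15.5 kg.
Tool frame: the origin (TCP) lies at the very end of the fingers, on their centre line; the grasp point (between the pads) lies arm.grip_depth behind it (arm.grip_depth is the distance from the TCP to the grasp point, in m); z points along the fingers, y is the line along which they close (so a half turn about z gives the same grasp; the last joint's range is limited). The gripper opens to 91 mm and grips with 3 to 60 N. Pads are 32 mm wide; open, the fingers measure 118 mm over their backs; the gripper's body (76 mm by 178 mm) begins 60 mm behind the grasp point.
Start: joints at [-76.805, 28.281, 77.091, -0, 74.628, -5.472], TCP at [0.2, -0.592, 0.214] pointing down, gripper open.
Joint ranges: [-166.48, 166.48], [-47.26, 123.95], [12.59, 153.08], [-70.14, 250.14], [6.76, 159.57], [-176.63, 176.63]. Speed limits (degrees/s): [108.29, 108.29, 147.25, 172.46, 172.46, 172.46].

## Interface

Orientations are given as a 3x3 rotation matrix whose columns are the frame's x, y, z axes.
In Python, from rig import arm gives the robot as it stands. Calls block until the motion is done:
- arm.move_to(position, orientation): joint-space move of the TCP to a pose.
- arm.move_l(position, orientation=None, feed=0.15): straight line of the TCP; orientation=None keeps the orientation; feed is the mean speed in m/s.
- arm.move_joints(angles): joint-space move.
- arm.grip(opening): finger opening in m; the grip force is fixed at half the most; returns when the fingers have stopped.
- arm.sleep(seconds).
- arm.solve_ik(position, orientation): joint angles nearest the present ones, or None.
- arm.snapshot(name): name is "scene" or "top"; returns the picture (384x512x3 uint8, red, green, blue); there is no depth.
- arm.get_calibration(name): a dict with "intrinsics" (3x3 intrinsics, pixels), "cam_to_world" (4x4, takes a point from camera to world coordinates). Camera axes: x right, y down, z forward; pixel columns grow to the right and rows downward; lengths in m; the calibration is good to about 2 mm. A picture is of the moment at which its call begins. get_calibration takes no time and is no camera call.
A pose or a line that the arm cannot do raises arm.Unreachable and nothing moves.
- arm.sign_off(): hands the job in; it is judged then, once.
Readings, each from a call of its own:
- arm.current_t(): time.
- arm.current_joint_positions(): joint angles.
- arm.current_dq(): joint speeds.
- arm.current_tau(): joint torques, N m.
- arm.current_ee_pos(): TCP position.
- arm.current_tool_rot(): TCP orientation.
- arm.current_force(): force on the tool from outside, world axes, zero at the start.
- arm.current_torque(): the same for the moment, N m.
- arm.current_width(): finger opening in m.
- arm.current_grasp_force(): force on a finger pad.
Only numpy, scipy, OpenCV 4.12 (cv2) and the standard library are available. Lean on these libraries where they do the work, as an engineer would, in place of code of your own. Each camera call takes 0.05 s, during which the arm holds its last target. There are 200 camera calls.

## Working session

There is one attempt and no reset: what is moved stays moved. The work goes in short steps, each a Python script; the robot and the scene stay as the last script left them, time stands still between calls to the robot, and variables do not carry over. Pictures are saved under pics/ and viewed, at most 10 in all, crops included, and the job is handed in when it is done.

```bash
mkdir -p pics; ls; python3 - <<'E'
from rig import arm
import cv2,numpy as np
for n in("scene","top"):
    im=arm.snapshot(n); cv2.imwrite(f"pics/{n}0.png",im[:,:,::-1])
    c=arm.get_calibration(n); print(n,np.round(c["intrinsics"],1).tolist(),np.round(c["cam_to_world"],4).tolist())
print(arm.grip_depth,arm.current_t(),arm.current_tool_rot())
E
```

```text
pics
scene [[361.9, 0.0, 257.1], [0.0, 361.9, 197.5], [0.0, 0.0, 1.0]] [[0.8103, 0.3414, -0.4763, 0.8492], [0.5857, -0.4484, 0.6752, -0.5352], [0.017, -0.8261, -0.5633, 0.4587], [0.0, 0.0, 0.0, 1.0]]
top [[368.9, 0.0, 255.5], [0.0, 368.9, 193.4], [0.0, 0.0, 1.0]] [[0.0123, -0.9912, 0.132, 0.369], [-0.9999, -0.0116, 0.006, -0.0432], [-0.0045, -0.1321, -0.9912, 0.7951], [0.0, 0.0, 0.0, 1.0]]
0.0188 0.1 [[ 9.47400054e-01  3.20051667e-01 -2.61874758e-04]
 [ 3.20051757e-01 -9.47399418e-01  1.10273572e-03]
 [ 1.04832414e-04 -1.12854536e-03 -9.99999358e-01]]
```

View pics/scene0.png

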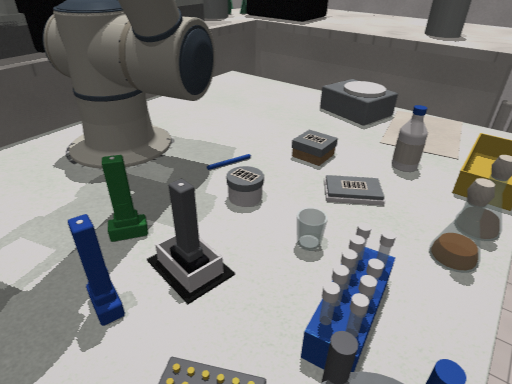

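View pics/top0.png

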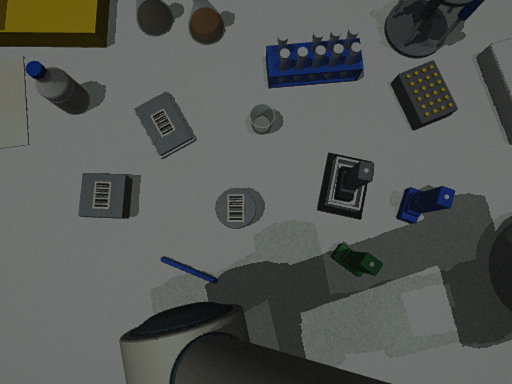

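Scanner candidates are the dark grey one in the white holster at top (345,185) / scene (188,230), the blue one at top (425,200) and the green one at top (357,258). By the description it is the holstered one. Label candidates are the square box at top (105,195), the plate at (165,124) and the pot at (236,207). By the description it is the box. One close crop to check both.

```bash
python3 - <<'E'
import cv2,numpy as np
t=cv2.imread("pics/top0.png");s=cv2.imread("pics/scene0.png")
f=lambda i,x,y,w,h,k:cv2.resize(i[y:y+h,x:x+w],(w*k,h*k),interpolation=cv2.INTER_CUBIC)
a=f(t,310,143,75,80,5);b=f(t,70,160,75,80,5);
cv2.imwrite("pics/crop0.png",np.hstack([a,b]))
E
cat > h.py <<'E'
import numpy as np,cv2
from rig import arm
def ray(n,uv,z):
    c=arm.get_calibration(n);K=c["intrinsics"];T=np.array(c["cam_to_world"])
    uv=np.atleast_2d(uv).astype(float)
    d=np.c_[uv,np.ones(len(uv))]@np.linalg.inv(K).T@T[:3,:3].T
    return T[:3,3]+d*((z-T[2,3])/d[:,2])[:,None]
def blob(mask,uv,r):
    "largest component with a centroid within r px of uv"
    n,l,st,c=cv2.connectedComponentsWithStats(mask.astype(np.uint8))
    k=[i for i in range(1,n) if np.hypot(*(c[i]-uv))<r]
    i=max(k,key=lambda i:st[i,4]); return l==i
def rect(m,n,z):
    "min-area rectangle of a mask's outline, in world at height z: centre, long/short, yaw of long side"
    c=max(cv2.findContours(m.astype(np.uint8),cv2.RETR_EXTERNAL,cv2.CHAIN_APPROX_NONE)[0],key=len)[:,0]
    (cx,cy),(w,h),a=cv2.minAreaRect((ray(n,c,z)[:,:2]*1000).astype(np.float32))
    if w<h:w,h,a=h,w,a+90
    return np.array([cx,cy])/1000,(w,h),(a+90)%180-90
E
python3 - <<'E'
from h import *
t=cv2.imread("pics/top0.png");g=t.min(2)
np.set_printoptions(precision=4,suppress=True)
hsv=cv2.cvtColor(t,cv2.COLOR_BGR2HSV)
print("px",t[195,80:135:6].tolist(),t[150:220:5,335].tolist())
lab=cv2.morphologyEx((g[180:212,88:116]>110).astype(np.uint8),cv2.MORPH_CLOSE,np.ones((5,5)))
M=np.zeros(g.shape,np.uint8);M[180:212,88:116]=lab
print("label",rect(blob(M,(102,195),8),"top",.05))
d=blob(t.max(2)<130,(105,195),12);print("box",rect(d,"top",.05))
E
```

```text
px [[71, 71, 68], [68, 66, 61], [69, 67, 61], [48, 51, 51], [33, 36, 36], [74, 75, 74], [68, 68, 63], [72, 71, 67], [18, 20, 26], [68, 72, 68]] [[114, 113, 110], [15, 13, 13], [48, 47, 47], [113, 116, 110], [115, 113, 111], [82, 83, 81], [64, 64, 63], [111, 115, 112], [34, 35, 34], [12, 12, 10], [111, 116, 114], [44, 46, 42], [18, 18, 20], [113, 117, 114]]Traceback (most recent call last):
  File "<stdin>", line 8, in <module>
  File "h.py", line 12, in blob
    i=max(k,key=lambda i:st[i,4]); return l==i
ValueError: max() iterable argument is empty
```

View pics/crop0.png

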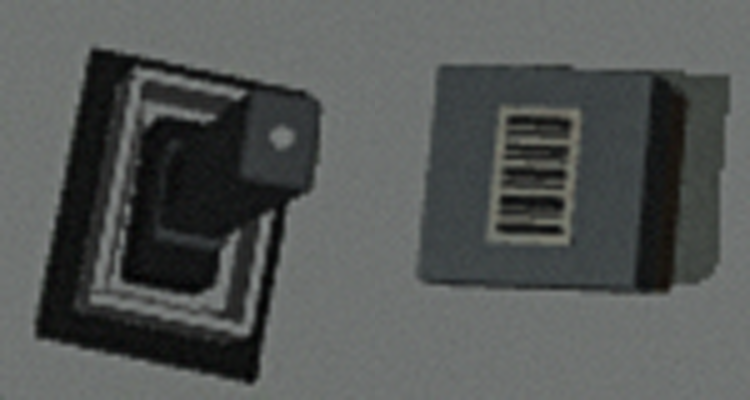

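The crop shows the dark grey T-scanner in its white holster (handle-end spot at top (366.6,170.6)) and the square box with its label centred near (101.5,195). Both choices hold. The next step is to turn those into positions.

```bash
python3 - <<'E'
from h import *
np.set_printoptions(precision=4,suppress=True)
t=cv2.imread("pics/top0.png").astype(int);s=cv2.imread("pics/scene0.png").astype(int)
# label: warm (R>B) or bright against the lid
roi=np.zeros(t.shape[:2],bool);roi[178:214,90:114]=1
m=roi&(t.max(2)>100);m=cv2.morphologyEx(m.astype(np.uint8),cv2.MORPH_CLOSE,np.ones((7,7)))
print("label",rect(m,"top",.05),m.sum())
# lid: bluish grey
roi=np.zeros(t.shape[:2],bool);roi[165:230,72:130]=1
l=roi&(t.max(2)<92)&(t.max(2)>52);l=cv2.morphologyEx(l.astype(np.uint8)|m,cv2.MORPH_CLOSE,np.ones((7,7)))
l=cv2.morphologyEx(l,cv2.MORPH_OPEN,np.ones((5,5)))
print("lid",rect(l,"top",.05))
P=lambda x,y:(310+(x+.5)/5-.5,143+(y+.5)/5-.5)
f=[P(93,48),P(258,382),P(38,335)];F=ray("top",f,0.002)[:,:2]
print("foot c",(F[0]+F[1])/2,"sides",np.linalg.norm(F[0]-F[2]),np.linalg.norm(F[1]-F[2]),"yaw",np.degrees(np.arctan2(*(F[0]-F[2])[::-1])))
print("spot top",ray("top",[P(283,138)],.17))
# handle end in the scene view: spot near (181,185)
g=s.max(2);print(g[176:194,170:196:2])
# rim: bright white at z=.04
r=np.zeros(t.shape[:2],bool);r[150:215,322:372]=1
w=r&(t.min(2)>126);print("rim",rect(cv2.morphologyEx(w.astype(np.uint8),cv2.MORPH_CLOSE,np.ones((3,3))),"top",.04),w.sum())
c=P(np.array([131,285,250,85]),np.array([65,100,338,305]));R=ray("top",np.array(c).T,.04)[:,:2];print("rim picked",R,R.mean(0))
E
```

```text
label (array([0.4617, 0.2759]), (54.32963562011719, 33.4013671875), -1.4696044921875) 308
lid (array([0.4614, 0.2757]), (92.05804443359375, 88.46429443359375), -1.5233230590820312)
foot c [ 0.495  -0.2314] sides 0.12946372612666757 0.09608081835715623 yaw -11.319595123187195
spot top [[ 0.4949 -0.2293  0.17  ]]
[[101  99  97  98  96  96  98  98  97  97  99  98  97]
 [ 99  98  97  97  97  98  97  98  98  98  98  98  99]
 [ 97  99  99 100  99  87  87  97  98  98  97  97  98]
 [100  99  98  99  93 101  97  92  97  97  96  97  97]
 [ 98  99  98  94 102 100 101  94  98  97  96  98  98]
 [ 98  98  91 100 100 102 100 101  90  95  94  96  98]
 [ 98  97 101 100 101 101 101 101 100  91  97  97  96]
 [101 101 100 101 126 206 194 101 101  97  94  97  97]
 [ 93 100 101 100 168 208 208 110 102 102  91  98  99]
 [ 82  97 101 101 113 181 129  93 102 101 101  89  97]
 [ 62  86 101 101 102  91 102 101 101 101 102  95  96]
 [ 42  71  93 101 102 100 100 101 101 101  94  80  87]
 [ 42  50  80  94 101 101 100 101 102  91  76  55  72]
 [ 40  42  58  86 100 102 100 101  89  75  52  38  70]
 [ 40  42  43  68  90 102 100  89  72  48  38  37  72]
 [ 39  40  42  48  78  92  86  69  44  39  38  38 103]
 [ 40  42  41  41  57  78  66  46  39  40  38  38 103]
 [ 41  41  41  39  43  53  42  39  40  38  38  37  78]]Traceback (most recent call last):
  File "<stdin>", line 21, in <module>
  File "h.py", line 15, in rect
    c=max(cv2.findContours(m.astype(np.uint8),cv2.RETR_EXTERNAL,cv2.CHAIN_APPROX_NONE)[0],key=len)[:,0]
      ~~~^^^^^^^^^^^^^^^^^^^^^^^^^^^^^^^^^^^^^^^^^^^^^^^^^^^^^^^^^^^^^^^^^^^^^^^^^^^^^^^^^^^^^^^^^
ValueError: max() iterable argument is empty
```

```bash
cat >> h.py <<'E'
def R(yaw):
    "tool down, closing axis along the scanner's y, scanner x at yaw; half turn chosen nearest the present tool"
    c,s=np.cos(np.radians(yaw)),np.sin(np.radians(yaw))
    M=np.array([[c,s,0],[s,-c,0],[0,0,-1.]])
    return M if M[:,0]@np.array(arm.current_tool_rot())[:,0]>=0 else M@np.diag([-1,-1,1])
E
python3 - <<'E'
from h import *
np.set_printoptions(precision=4,suppress=True)
t=cv2.imread("pics/top0.png").max(2).astype(int);s=cv2.imread("pics/scene0.png").max(2).astype(int)
def cen(g,x,y,th):
    w=np.clip(g[y-6:y+7,x-6:x+7]-th,0,None);Y,X=np.mgrid[y-6:y+7,x-6:x+7];return (X*w).sum()/w.sum(),(Y*w).sum()/w.sum()
print(t[164:178,360:374])
a=cen(s,180,184,105);print(a,ray("scene",[a],.17))
lo=ray("top",[(366.3,170.2)],.165);print(lo)
for z in(.165,.17,.175):print(z,ray("scene",[a],z)-ray("top",[(366.3,170.2)],z))
# foot/holster check in scene: foot corners picked in view
F=ray("scene",[(148,264),(190,292),(233,267),(193,240)],.002);print(F,F.mean(0))
p=np.array([.4945,-.2295])
for q,z,y in((p,.111,-11.3),(p,.30,-11.3),((.4615,.2758),.206,-1.5),((.4615,.2758),.30,-1.5)):
    print(arm.solve_ik([*q,z],R(y)))
E
```

```text
[[ 45  57  58  57  53  61  58  56  55  55  61  53  54  48]
 [ 51  59  57  58  60  55  58  56  57  58  57  54  52  44]
 [ 57  59  58  57  56  55  58  56  53  55  58  59  53  50]
 [ 53  59  55  56  57  56  62  56  57  56  58  55  55  51]
 [ 60  58  55  58  62  83  97  75  63  55  56  58  54  48]
 [ 62  58  57  59  98 117 119 120  93  61  56  58  51  45]
 [ 65  58  58  63 112 119 119 118 100  59  56  53  49  46]
 [ 58  59  55  57  81 114 119 119  84  58  54  58  46  56]
 [ 62  58  57  55  55  94  95  79  58  54  53  56  46  53]
 [ 63  58  56  59  59  60  61  58  54  57  60  57  46  68]
 [ 61  58  60  57  60  59  60  58  56  54  60  55  44  71]
 [ 60  62  63  59  59  58  56  61  57  59  59  53  48  74]
 [ 59  65  58  60  55  58  59  59  55  56  53  49  48 111]
 [ 61  57  61  57  56  57  59  53  61  57  56  49  57 116]]
(np.float64(180.51567656765675), np.float64(183.82673267326732)) [[ 0.4932 -0.2289  0.17  ]]
[[ 0.4959 -0.231   0.165 ]]
0.165 [[-0.0089  0.0074  0.    ]]
0.17 [[-0.0017  0.0006  0.    ]]
0.175 [[ 0.0055 -0.0062  0.    ]]
[[ 0.4321 -0.2711  0.002 ]
 [ 0.5355 -0.2726  0.002 ]
 [ 0.5557 -0.1876  0.002 ]
 [ 0.4501 -0.1779  0.002 ]] [ 0.4933 -0.2273  0.002 ]
[-31.1727  29.1662  95.1459  -0.      55.6879  70.1273]
[-31.1727  17.4593  81.0124  -0.      81.5283  70.1273]
[ 24.4985  21.7553  90.0464  -0.      68.1984 115.9985]
[ 24.4985  16.7965  81.9967  -0.      81.2068 115.9985]
```

```bash
python3 - <<'E'
from h import *
p=[.494,-.2293];r=R(-11.3)
arm.move_to([*p,.30],r)
arm.move_l([*p,.111],r,feed=.12)
arm.sleep(.2);print("F before",np.round(arm.current_force(),2))
arm.grip(.02);arm.sleep(.2)
print(arm.current_width(),arm.current_grasp_force(),np.round(arm.current_force(),2),np.round(arm.current_ee_pos(),4),arm.current_t())
arm.move_l([*p,.131],feed=.05);arm.sleep(.2)
print(arm.current_width(),np.round(arm.current_force(),2),arm.current_t())
im=arm.snapshot("scene");cv2.imwrite("pics/s1.png",cv2.resize(im[130:310,90:290,::-1],None,fx=3,fy=3,interpolation=cv2.INTER_CUBIC))
E
```

```text
F before [ 0.24 -0.43  0.48]
0.025680214497085525 29.99721586704254 [ 0.55 -1.01 -0.16] [ 0.494  -0.2293  0.111 ] 4.9667
0.0258584303128898 [-0.27 -0.12 -1.22] 5.7167
```

View pics/s1.png

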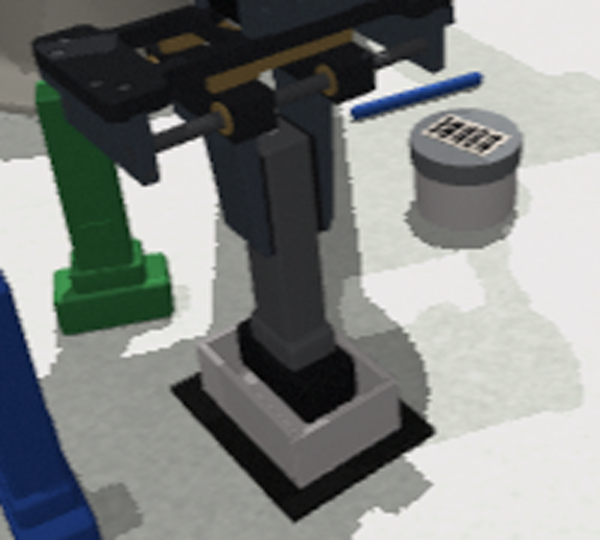

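The scanner is held squarely by the handle and is clear of the holster floor. The green and blue look-alikes are untouched. Next I carry it above the box and check from the scene view before lowering.

```bash
python3 - <<'E'
from h import *
b=[.4615,.2758]
arm.move_l([.494,-.2293,.296],feed=.15)
r=R(-1.5)
arm.move_to([*b,.296],r)
arm.move_l([*b,.206],feed=.08);arm.sleep(.4)
print(np.round(arm.current_ee_pos(),4),np.round(arm.current_tool_rot(),3).tolist(),arm.current_width(),np.round(arm.current_force(),2),arm.current_t())
im=arm.snapshot("scene");cv2.imwrite("pics/s2raw.png",im[:,:,::-1]);cv2.imwrite("pics/s2.png",cv2.resize(im[50:190,240:400,::-1],None,fx=4,fy=4,interpolation=cv2.INTER_CUBIC))
E
```

```text
[0.4615 0.2758 0.2061] [[1.0, -0.026, 0.0], [-0.026, -1.0, 0.0], [0.0, -0.0, -1.0]] 0.02561335264286693 [ 0.4  -0.03 -1.98] 10.525
```

View pics/s2.png

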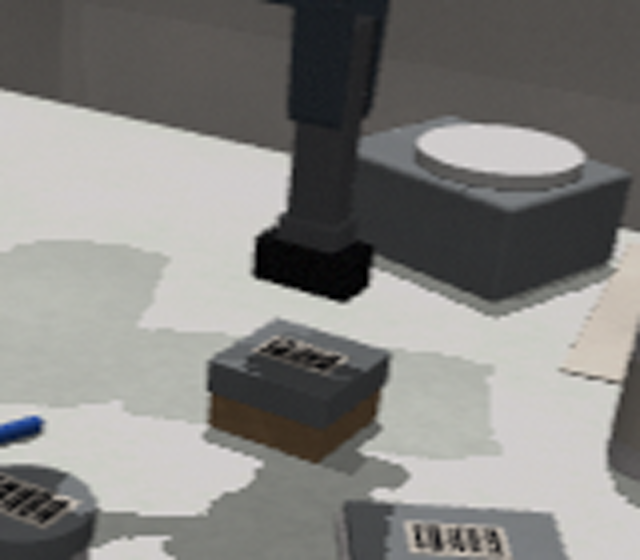

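The head is about 5 cm above the box label, with label centre near crop (302,355) and bottom corners near (253,277), (345,301) and (371,273). I'll check these against rays.

```bash
python3 - <<'E'
from h import *
np.set_printoptions(precision=4,suppress=True)
P=lambda a:(np.array(a)+.5)/4-.5+[240,50]
c=ray("scene",P([(253,277),(345,301),(371,273)]),.10)[:,:2];print(c,"mid",(c[0]+c[2])/2,"sides",np.linalg.norm(c[1]-c[0]),np.linalg.norm(c[2]-c[1]))
lid=ray("scene",P([(208,366),(281,319),(389,357),(331,400)]),.05)[:,:2];print("lid",lid.mean(0),lid)
print("label",ray("scene",P([(302,356)]),.05))
arm.sleep(2.6);print(arm.current_t(),np.round(arm.current_dq(),3))
E
```

```text
[[0.4282 0.2608]
 [0.4937 0.2624]
 [0.4859 0.315 ]] mid [0.4571 0.2879] sides 0.06549977419061424 0.053149129167714394
lid [0.4663 0.2679] [[0.4224 0.221 ]
 [0.4233 0.3171]
 [0.5104 0.3069]
 [0.5091 0.2264]]
label [[0.4638 0.2725 0.05  ]]
13.175 [ 0.002  0.056  0.099 -0.009 -0.052 -0.006]
```

```bash
python3 - <<'E'
from h import *
np.set_printoptions(precision=4,suppress=True)
s=cv2.imread("pics/scene0.png").astype(int);s2=cv2.imread("pics/s2raw.png").astype(int)
roi=np.zeros(s.shape[:2],bool);roi[132:146,302:330]=1
warm=roi&((s.max(2)>140));m=cv2.morphologyEx(warm.astype(np.uint8),cv2.MORPH_CLOSE,np.ones((7,7)))
print("label scene",rect(m,"scene",.05),m.sum())
h=np.zeros(s.shape[:2],bool);h[106:128,300:336]=1
h&=s2.max(2)<30
c=max(cv2.findContours(h.astype(np.uint8),cv2.RETR_EXTERNAL,cv2.CHAIN_APPROX_NONE)[0],key=len)[:,0]
print(h.sum(),"rows/cols",c.min(0),c.max(0))
bot={x:c[c[:,0]==x,1].max()+.5 for x in range(304,333)};print(bot)
# expected outline of the underside for the commanded pose, in pixels
cal=arm.get_calibration("scene");T=np.linalg.inv(cal["cam_to_world"]);a=np.radians(-1.5)
q=np.array([[sx*.035,sy*.018] for sx,sy in((-1,-1),(1,-1),(1,1))])@np.array([[np.cos(a),np.sin(a)],[-np.sin(a),np.cos(a)]])+[.4615,.2758]
q=np.c_[q,[.1]*3]@T[:3,:3].T+T[:3,3];print(((q/q[:,2:])@np.array(cal["intrinsics"]).T)[:,:2])
E
```

```text
label scene (array([0.4648, 0.2834]), (76.61968994140625, 68.84407806396484), 38.03962326049805) 196
323 rows/cols [304 108] [332 124]
{304: np.float64(118.5), 305: np.float64(118.5), 306: np.float64(119.5), 307: np.float64(119.5), 308: np.float64(119.5), 309: np.float64(120.5), 310: np.float64(120.5), 311: np.float64(120.5), 312: np.float64(120.5), 313: np.float64(121.5), 314: np.float64(121.5), 315: np.float64(121.5), 316: np.float64(122.5), 317: np.float64(122.5), 318: np.float64(122.5), 319: np.float64(122.5), 320: np.float64(123.5), 321: np.float64(123.5), 322: np.float64(123.5), 323: np.float64(124.5), 324: np.float64(124.5), 325: np.float64(124.5), 326: np.float64(124.5), 327: np.float64(123.5), 328: np.float64(123.5), 329: np.float64(122.5), 330: np.float64(121.5), 331: np.float64(120.5), 332: np.float64(115.5)}
[[301.7486 118.9106]
 [325.7009 125.789 ]
 [332.4486 121.4698]]
```

```bash
python3 - <<'E'
from h import *
np.set_printoptions(precision=4,suppress=True,linewidth=220)
s=cv2.imread("pics/scene0.png").astype(int)
cal=arm.get_calibration("scene");T=np.linalg.inv(cal["cam_to_world"])
q=np.array([[.4617+x,.2759+y,.05] for x in(-.028,.028) for y in(-.017,.017)]+[[.4617,.2759,.05]])@T[:3,:3].T+T[:3,3]
print(((q/q[:,2:])@np.array(cal["intrinsics"]).T)[:,:2])
print(s.max(2)[130:148,298:332])
cv2.imwrite("pics/c2.png",cv2.resize(cv2.imread("pics/scene0.png")[122:172,285:345],None,fx=12,fy=12,interpolation=cv2.INTER_NEAREST))
E
```

```text
[[302.657  137.3737]
 [308.8974 133.1841]
 [321.4705 143.0418]
 [327.4346 138.6004]
 [315.0219 137.9859]]
[[207 207 207 208 207 207 208 208 193 169 148 125 126 135 163 185 193 205 204 205 205 204 204 205 205 204 205 207 207 204 205 204 205 204]
 [208 208 208 208 207 207 207 190 148 126 124 123 125 124 123 125 134 145 163 194 204 204 205 206 205 205 207 206 204 205 205 205 205 205]
 [207 207 207 208 209 188 148 133 123 123 122 122 123 122 122 123 124 124 125 125 135 163 196 206 206 204 204 204 204 205 207 207 207 209]
 [205 206 207 208 191 148 124 122 123 122 122 130 132 123 124 124 124 122 123 123 124 124 125 135 163 184 194 203 204 205 207 207 208 207]
 [207 208 190 148 124 122 123 124 124 141 183 173 126 137 138 130 122 122 123 124 123 122 124 123 124 124 133 143 163 194 205 206 205 205]
 [183 141 132 125 123 121 120 129 159 157  92  76 132 127  69 103 157 164 130 120 121 121 119 122 122 122 122 123 125 126 135 164 195 208]
 [148 123 123 124 123 122 137 180 171  89  77 110 108 106  86  80 162 168 157 177 137 129 121 122 123 123 124 123 123 123 123 123 124 133]
 [121 121 121 121 123
[... 808 characters left out ...]
105]
 [ 50  53  53  63  85 105 119 121 119 120 119 120 121 121 120 121 121 120 120 120 116 118 149 168 143 121 123 124 123 121 123 118  89  50]
 [ 48  51  51  51  52  52  61  82 104 117 122 120 122 124 123 122 123 122 120 121 120 121 121 122 121 122 124 123 122 122 110  76  47  46]
 [ 49  50  50  52  51  53  51  52  51  61  81 103 117 122 121 121 121 122 122 122 121 120 120 121 120 120 122 126 122  96  57  48  45  44]
 [ 49  49  50  50  51  50  48  48  51  51  52  52  60  80 102 119 123 123 123 124 124 122 120 123 123 123 125 116  84  48  45  44  45  45]
 [ 50  50  49  51  49  51  51  49  47  47  49  51  51  52  54  60  78 102 117 125 124 122 122 121 122 122 105  70  45  45  47  46  44  44]]
```

View pics/c2.png

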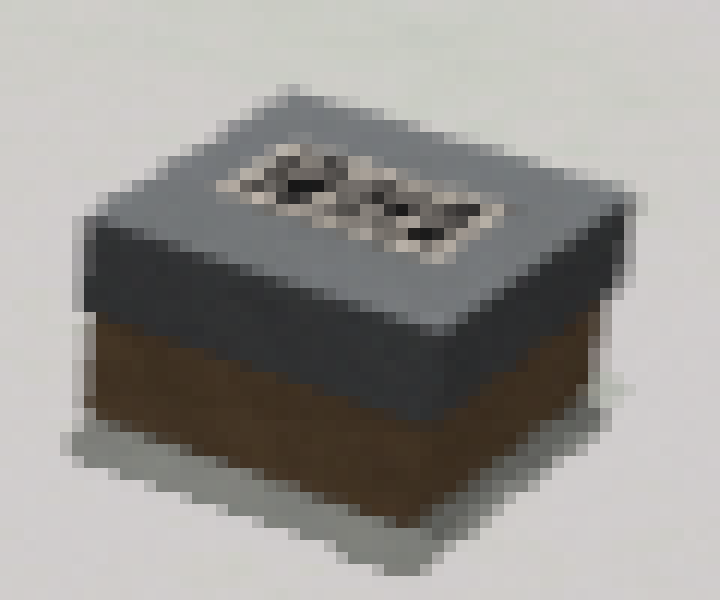

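The crop shows the label corners at scene (302.7,137.2), (309,133.9), (321.5,143.2) and (327.3,138.8), within 1 px of the projection of my estimate. The aim is right and the still hold of over 2 s is done. Now the return: stop above the holster, then lower while watching the force.

```bash
python3 - <<'E'
from h import *
b=[.4615,.2758];p=[.494,-.2293]
arm.sleep(.5)
arm.move_l([*b,.296],feed=.1)
r=R(-11.3)
arm.move_to([*p,.296],r)
arm.move_l([*p,.125],feed=.1);arm.sleep(.3)
f0=np.array(arm.current_force());print(np.round(f0,2),arm.current_width(),arm.current_t())
z=.113
while z>.1095:
    arm.move_l([*p,z],feed=.03);arm.sleep(.15);f=np.array(arm.current_force())-f0;print(round(z,4),np.round(f,2))
    if f[2]>1.5:break
    z-=.0005
print(np.round(arm.current_ee_pos(),4),arm.current_t())
im=arm.snapshot("scene");cv2.imwrite("pics/s3.png",cv2.resize(im[130:310,90:290,::-1],None,fx=3,fy=3,interpolation=cv2.INTER_CUBIC))
E
```

```text
[ 0.37 -0.12 -2.07] 0.0258409176627454 18.7167
0.113 [-0.3   0.37 -0.15]
0.1125 [-0.55 -0.19  0.62]
0.112 [ 0.03 -0.31  0.  ]
0.1115 [-0.29  0.56  0.23]
0.111 [ 0.05 -0.2   1.45]
0.1105 [-1.89  1.16 10.13]
[ 0.4941 -0.2293  0.111 ] 21.4167
```

View pics/s3.png

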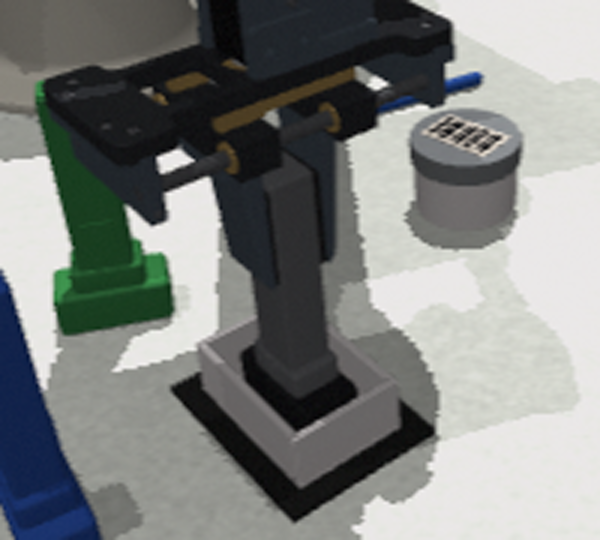

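The scanner stands on the holster floor (contact at TCP z 0.111, as before), with the head inside the walls. Release, retreat straight up and check.

```bash
python3 - <<'E'
from h import *
p=[.494,-.2293]
arm.move_l([*p,.111],feed=.03);arm.sleep(.2)
arm.grip(.07);arm.sleep(.3)
arm.move_l([*p,.32],feed=.12)
arm.move_to([.36,-.5,.35],R(-11.3));arm.sleep(.3)
print(arm.current_width(),np.round(arm.current_force(),2),arm.current_t())
im=np.vstack([cv2.resize(arm.snapshot("top")[100:240,60:480,::-1],(798,266)),cv2.resize(arm.snapshot("scene")[100:310,70:400,::-1],(798,330))[:330]])
cv2.imwrite("pics/f.png",im)
E
```

```text
0.06986676607902079 [ 0.34 -0.08  0.65] 26.375
```

View pics/f.png

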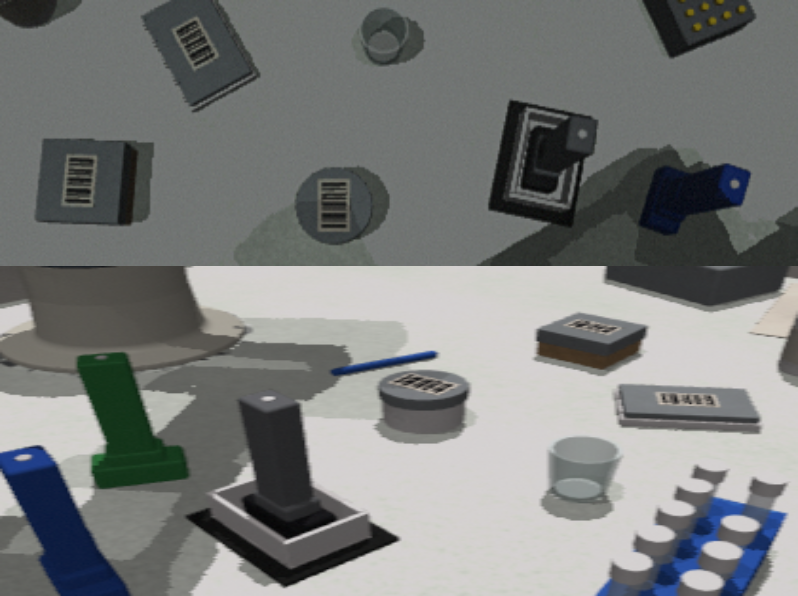

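The scanner stands upright in its holster (top crop spot near (583,134)), the box has not moved, and the robot is clear.

```bash
python3 -c "
from rig import arm
print(arm.sign_off())"
```

```text
the job is handed in; nothing more can be done
None
```

The scanner was held still for over two seconds with its window 5 cm above the freezer box label, then put back standing in its holster and released; I handed the job in just after 26 s.

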